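# Scrape the hob clear and hold the surface thermometer on its mark

## Task

With the scraper, sweep both clay sherds off the small glass hob into the tray along its front, without touching the sherds with the gripper, then put the scraper down on the worktop clear of the hob. Take the surface thermometer out of its wooden stand and hold it upright with its tip on the red dot inside the white ring on the glass, pressed lightly so that the sprung tip is about half way in, never hard. Finish while still holding it there, and leave the other things standing around as they are.

Things in the scene. Friction and masses are not known exactly. Their poses are not given: they have to be found in the camera images.
- hob: Fixed table-top hob: white box 170 x 170 mm, flat black glass top 35 mm above the worktop. Origin on the worktop under the centre of that box; z up; -x is its front, with an open aluminium tray fixed along it, +x its back. A grey dial sticks out 12 mm on the +y side. The glass spans x and y = -85 to +85 mm; its front edge is at x = -85 mm.
- tray_middle (a point): Middle of the floor of the open tray along the hob's front, in the hob at x = -122 mm, y = 0, z = 4 mm. Inside it runs 72 mm along the hob's x (from the front of the hob, x = -86 to -158 mm) and 170 mm along y; walls 27 mm high, thus lower than the glass. Axes as the hob's.
- hob_spot (a point): Centre of the mark on the glass, at the surface (35 mm high): red dot 8 mm across in a white ring of 26 mm outer diameter. Axes as the hob's.
- sherd_a: Loose brown clay sherd, 35 x 56 x 10 mm (x, y, z), lying flat on the glass; origin at the centre of its underside.
- sherd_b: Loose brown clay sherd, 22 x 69 x 12 mm (x, y, z), slightly curved, lying flat on the glass; origin at the centre of its underside.
- scraper: Hob scraper, 0.1 to 0.2 kg, standing upright on its straight edge. Head 24 mm thick (x), 110 mm wide (y), steel edge at the bottom (16 mm thick, lowest 6 mm); origin at the middle of that edge, z up. Above the head (from z = 23 mm) an orange handle 24 mm (x) by 60 mm (y) reaches up to z = 67 mm: grip it across x.
- stand: Fixed wooden block 64 x 64 x 60 mm with an 18 mm upright hole right through its middle, in which the thermometer stands. Origin at the centre of its underside, z up. The worktop to the right of the hob, where this and the scraper stand, lies about 3 mm higher (z = 0.0035) than the rest.
- probe: Surface thermometer, 0.07 to 0.12 kg, upright in the stand. White handle 24 (x, dark screen on -x) x 30 (y) x 80 mm high; origin at the centre of the handle's underside, which rests on the stand's top; z up along the handle. Below hang a fixed steel sleeve (12 mm diameter, 28 mm long) and the sprung plunger with a 12 mm brass foot, 52 mm below the origin when out.
- probe_tip (a point): Centre of the flat underside of the thermometer's brass foot, the contact point; in the probe at x = y = 0, z = -52 mm plus the plunger's travel.
- probe_plunger (a joint): How far the sprung tip is pushed into the thermometer: 0 fully out, 0.012 m fully in (hard stop). Spring 350 N/m with 0.35 N preload: about 2.5 N half way in, 4.5 N at the stop.
- mill_1: Bystander: salt shaker, 44 x 44 x 90 mm, loose; origin at the centre of its underside.
- garlic_1: Bystander: garlic bulb, 48 x 50 x 51 mm, loose; origin at the centre of its underside.
- matchbox: Bystander: blue matchbox, 36 x 52 x 14 mm, loose; origin at the centre of its underside.
Not all that is in view belongs to the job. Of the things that look like the probe, the larger one is meant.

How it is judged (in metres and radians):
On the way, in this order (a step that is already met when the one before it is completed fails the run):
1. both sherds lie in the tray, swept there while the gripper holds the scraper (x of sherd_a in the frame of hob between -0.165 and -0.07 m and y of sherd_a in the frame of hob between -0.09 and 0.09 m and z of sherd_a in the frame of hob between 0 and 0.03 m and x of sherd_b in the frame of hob between -0.165 and -0.07 m and y of sherd_b in the frame of hob between -0.09 and 0.09 m and z of sherd_b in the frame of hob between 0 and 0.03 m and contact force between the fingers and scraper above 0.5 N), for 0.2 s.
2. the scraper is put down on the worktop clear of the hob and let go (contact force between the fingers and scraper below 0.1 N and contact force between scraper and hob below 0.1 N and height (world z) of scraper between -0.02 and 0.03 m and linear speed of scraper below 0.03 m/s), for 0.2 s.
At the end, for the whole second after the job is handed in: Thermometer held still in the gripper, upright within 8 degrees, tip within 8 mm of the mark, pushed in 3 to 9 mm at 0.8 to 6 N, clear of stand and sherds; both sherds in the tray; scraper resting on the worktop off the hob (all of step 2 and horizontal distance between probe_tip and hob_spot below 0.008 m and angle between probe's own z axis and vertical below 0.14 rad and value of joint probe_plunger between 0.003 and 0.009 m and contact force between probe and hob between 0.8 and 6 N and contact force between the fingers and probe above 1 N and linear speed of probe below 0.02 m/s and contact force between probe and stand below 0.1 N and contact force between probe and sherd_a below 0.1 N and contact force between probe and sherd_b below 0.1 N and x of sherd_a in the frame of hob between -0.165 and -0.07 m and y of sherd_a in the frame of hob between -0.09 and 0.09 m and z of sherd_a in the frame of hob between 0 and 0.03 m and x of sherd_b in the frame of hob between -0.165 and -0.07 m and y of sherd_b in the frame of hob between -0.09 and 0.09 m and z of sherd_b in the frame of hob between 0 and 0.03 m); the arm keeps its last pose, push and grip.
It fails at once if a sherd is touched by the gripper or arm (contact force between any of the fingers, the arm and sherd_a above 0.2 N or contact force between any of the fingers, the arm and sherd_b above 0.2 N).
It fails at once if a bystander is shifted by more than 30 mm or knocked over (distance of any of mill_1, garlic_1, matchbox from where it was at the start of the episode above 0.03 m or angle between any of mill_1, garlic_1, matchbox's own z axis and vertical above 0.5 rad).
It fails at once if the thermometer is pressed on the hob with more than 12 N (contact force between probe and hob above 12 N).
It also fails if it takes over 64 s, if anything falls off the work surface, if the arm or the gripper's body presses on something with over 40 N, if the wrist force passes 120 N, or if a joint passes its speed limit or range.

## Robot

A 7-joint arm with a two-finger parallel gripper is mounted at the origin on a cart in front of the work surface, level with it; the furniture and walls round the work are solid. World frame = base frame: x ahead of the robot, y to its left, z up, the work surface at z = 0. Lengths are in mm, angles in degrees, forces in N, time in s.
With the tool pointing down it reaches from about 400 to 900 mm from the base axis. Payload 5.5 kg.
Tool frame: the origin (TCP) lies midway between the tips of the shut fingers; the grasp point (between the pads) lies 19 mm behind it; z points along the fingers, y is the line along which they close (so a half turn about z gives the same grasp; the last joint's range is limited). The gripper opens to 92 mm and grips with 3 to 60 N. Pads are 19 mm wide; open, the fingers measure 130 mm over their backs; the gripper's body (75 mm by 190 mm) begins 47 mm behind the grasp point.
Start: joints at [-48.805, 28.699, -24.465, 88.831, 12.651, 65.22, -12.049], TCP at [286.082, 583.658, 226.729] pointing down, gripper open.
Joint ranges: [-164.97, 164.97], [-17.58, 116.51], [-87.97, 89.64], [11.32, 138.91], [-80.73, 260.73], [10.89, 115.49], [-147.41, 147.41]. Speed limits (degrees/s): [147.25, 147.25, 180, 180, 180, 180, 180].

## Interface

Orientations are given as a 3x3 rotation matrix whose columns are the frame's x, y, z axes.
In Python, from station import bot gives the robot as it stands.
- The arm moves only by the tool servo_tool, never from a script. Its argument "motion" is a list of rows, each a list of 7 numbers: the shift along the world's x, y, z in mm, then the turn, a rotation vector about the world's x, y, z in rad, then the finger opening in mm, from 0 to 91.8. A call has 1 to 20 rows; each row shifts and turns the commanded pose from where the row before left it; what a row does not reach is not made up. A row lasts 1/8 s, in which the tool goes at most 62.5 mm and 10.7 degrees, less where a joint would pass 70% of its speed; a pose out of reach is approached as far as the arm can. A call with a gripper value outside its range is refused whole. The fingers move at their own pace and stop on an object; "force" is the grip in N (left out, the last holds). Time passes only in rows, so rows that do not move let the fingers close. It gives the time, the measured TCP pose, the force, the opening and the grip force at its end, in the units of the state.
- bot.observe(): the state, without advancing time (a new reading comes with each control period).
- bot.snapshot(name): name is "scene" or "top" or "wrist"; returns the picture (400x640x3 uint8, red, green, blue); there is no depth.
- bot.camera_model(name): a dict with "fx", "fy", "cx", "cy" (pixels), "camera_from_world" (4x4, takes a point from world to camera coordinates). Camera axes: x right, y down, z forward; pixel columns grow to the right and rows downward; lengths in mm; the calibration is good to about 2 mm. A picture is of the moment at which its call begins: read the wrist's pose just before it. camera_model takes no time and is no camera call; for the wrist camera it gives the pose at the moment of the call.
- bot.sign_off(): hands the job in; it is judged then, once.
The state is a dict: "time": time; "qpos": joint angles; "dq": joint speeds; "joint_efforts": joint torques, N m; "eef_pos": TCP position; "eef_rot": TCP orientation; "contact_force": force on the tool from outside, world axes, zero at the start; "ft_torque": the same for the moment, N m; "opening": finger opening in mm; "grip_force": force on a finger pad.
Only numpy, scipy, OpenCV 4.12 (cv2) and the standard library are available. Lean on these libraries where they do the work, as an engineer would, in place of code of your own. Each camera call takes 0.05 s, during which the arm holds its last target. There are 200 camera calls.

## Working session

There is one attempt and no reset: what is moved stays moved. The work goes in short steps, Python scripts to look and compute and a tool call to move; the robot and the scene stay as the last step left them, time stands still between calls to the robot, and variables do not carry over. Pictures are saved under pics/ and viewed, at most 10 in all, crops included, and the job is handed in when it is done.

Besides the shell and the picture viewer there is one more tool, called in YAML: its name, and indented under it one key for each argument. servo_tool: Moves the arm, as the interface text tells. Its arguments: {"type":"object","properties":{"motion":{"type":"array"},"force":{"type":"number"}},"required":["motion"]}

```bash
mkdir -p pics; ls
python3 - <<'E'
from station import bot
import cv2,numpy as np
for n in("top","scene"):
    im=bot.snapshot(n); cv2.imwrite(f"pics/{n}0.png",im[:,:,::-1])
    m=bot.camera_model(n); print(n,m['fx'],m['cx'],m['cy']); print(np.round(m['camera_from_world'],3))
s=bot.observe(); print(s['time'],s['eef_pos'],s['eef_rot'],s['opening'])
E
```

```text
pics
top 425.93163906515656 316.77070630049946 195.2819578130988
[[-3.00000e-03 -1.00000e+00  2.00000e-02 -2.17171e+02]
 [-9.97000e-01  1.00000e-03 -7.50000e-02  4.96715e+02]
 [ 7.50000e-02 -2.00000e-02 -9.97000e-01  8.65686e+02]
 [ 0.00000e+00  0.00000e+00  0.00000e+00  1.00000e+00]]
scene 473.6589499647428 326.50148755771136 201.18208897625468
[[ 6.73000e-01 -7.39000e-01 -1.00000e-03 -4.93719e+02]
 [-5.47000e-01 -4.97000e-01 -6.73000e-01  1.98951e+02]
 [ 4.97000e-01  4.54000e-01 -7.39000e-01  7.57066e+02]
 [ 0.00000e+00  0.00000e+00  0.00000e+00  1.00000e+00]]
0.1 [285.89869592 583.06871362 225.78319222] [[-8.97930165e-01  4.40137183e-01 -8.24432131e-04]
 [ 4.40137949e-01  8.97928893e-01 -1.51282490e-03]
 [ 7.44309435e-05 -1.72127497e-03 -9.99998516e-01]] 92.10706878288892
```

View pics/top0.png

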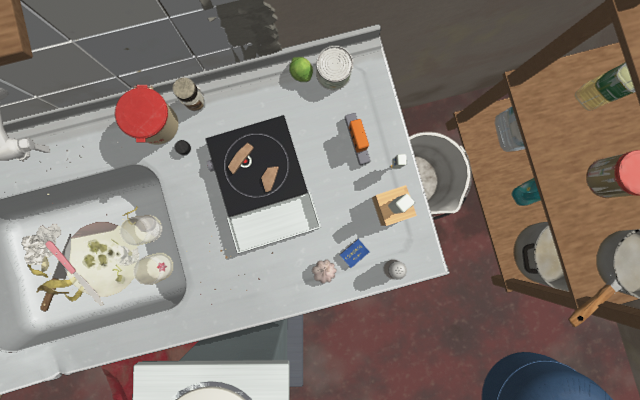

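View pics/scene0.png

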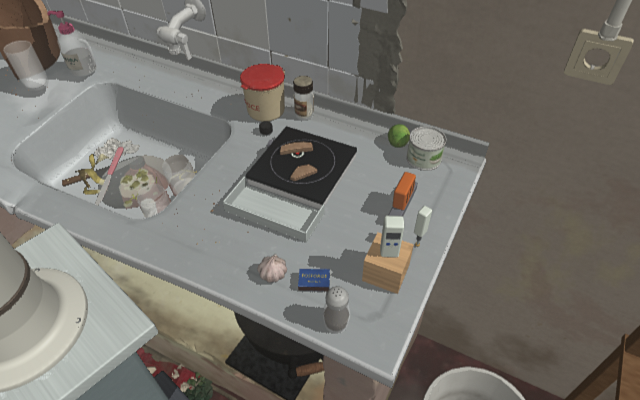

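The pictures show the hob at top (262,165), with sherds at (240,158) and (270,178) and the ring at (246,161). The orange scraper is at (359,136). There are two probe-like things. One is the white handle in the wooden stand, at top (404,203) and scene (393,237). The other is a smaller white one, at top (400,160) and scene (423,222). The larger one in the stand fits the description, and an enlarged crop will confirm it.

```bash
cat > h.py <<'E'
import numpy as np,cv2
from station import bot
def ray(m,uv,z):
    T=np.array(m['camera_from_world']);R=T[:3,:3];c=-R.T@T[:3,3]
    uv=np.atleast_2d(uv).astype(float)
    d=np.c_[(uv[:,0]-m['cx'])/m['fx'],(uv[:,1]-m['cy'])/m['fy'],np.ones(len(uv))]@R
    return (c+d*((z-c[2])/d[:,2])[:,None])[:,:2]
def proj(m,p):
    T=np.array(m['camera_from_world']);q=T[:3,:3]@np.asarray(p,float)+T[:3,3]
    return np.array([m['fx']*q[0]/q[2]+m['cx'],m['fy']*q[1]/q[2]+m['cy']])
def blobs(mask,roi,amin=25):
    k=np.zeros(mask.shape,np.uint8);x0,y0,x1,y1=roi;k[y0:y1,x0:x1]=mask[y0:y1,x0:x1]
    cs,_=cv2.findContours(k,cv2.RETR_EXTERNAL,cv2.CHAIN_APPROX_NONE)
    return sorted([c[:,0] for c in cs if cv2.contourArea(c)>=amin],key=len)[::-1]
def rect(m,c,z):
    w=ray(m,c,z).astype(np.float32);r=cv2.minAreaRect(w);return r,cv2.boxPoints(r)
E
python3 - <<'E'
from h import *
m=bot.camera_model('top');im=cv2.imread('pics/top0.png');H,S,V=cv2.split(cv2.cvtColor(im,cv2.COLOR_BGR2HSV))
def show(n,mask,roi,z,k=2):
    for c in blobs(mask.astype(np.uint8),roi)[:k]:
        r,b=rect(m,c,z);print(n,c.mean(0).round(),np.round(r[0],1),np.round(r[1],1),round(r[2],1),b.round().astype(int).tolist())
show('glass',(V<60),(200,105,310,220),35,1)
brown=(S>60)&(V>80)&((H<20)|(H>170))
show('sherd',brown,(215,125,300,205),45,3)
show('orange',(S>150)&(H<15)&(V>120),(340,105,380,165),70.5,1)
show('wood',(S>70)&(H<30)&(V>100),(365,175,425,235),63.5,1)
show('probe',(S<40)&(V>170),(390,188,420,218),143.5,2)
show('small',(S<40)&(V>200),(388,148,412,170),80,2)
show('red',(S>120)&((H<6)|(H>174))&(V>120),(236,150,256,172),35,2)
s=cv2.imread('pics/scene0.png')
cv2.imwrite('pics/c1.png',np.vstack([cv2.resize(im[105:255,195:425],None,fx=3,fy=3,interpolation=2)[:, :690],]))
cv2.imwrite('pics/c2.png',np.hstack([cv2.resize(s[120:200,240:360],None,fx=3.2,fy=3.2),cv2.resize(s[160:300,350:450],(183,256))]))
E
```

```text
glass [256. 166.] [556.8 -93. ] [168.5 168.8] 17.1 [[451, -37], [501, -198], [662, -149], [613, 12]]
sherd [240. 158.] [570.6 -63.1] [27.5 67.6] 45.7 [[537, -49], [585, -97], [604, -77], [556, -30]]
sherd [269. 178.] [ 530.7 -119. ] [27.6 55.9] 71.9 [[500, -123], [553, -141], [562, -115], [508, -97]]
orange [359. 134.] [ 615.5 -301.7] [58.3 21.8] 16.8 [[584, -300], [591, -320], [647, -304], [640, -283]]
wood [395. 205.] [ 473.  -373.7] [63.2 64.9] 18.3 [[433, -353], [453, -414], [513, -395], [493, -333]]
probe [412. 203.] [ 474.1 -378.9] [41.5 52.5] 88.8 [[447, -399], [500, -400], [501, -359], [448, -358]]
small [402. 159.] [ 563.  -384.5] [15.8 20. ] 89.0 [[553, -392], [573, -393], [573, -377], [553, -376]]
```

View pics/c1.png

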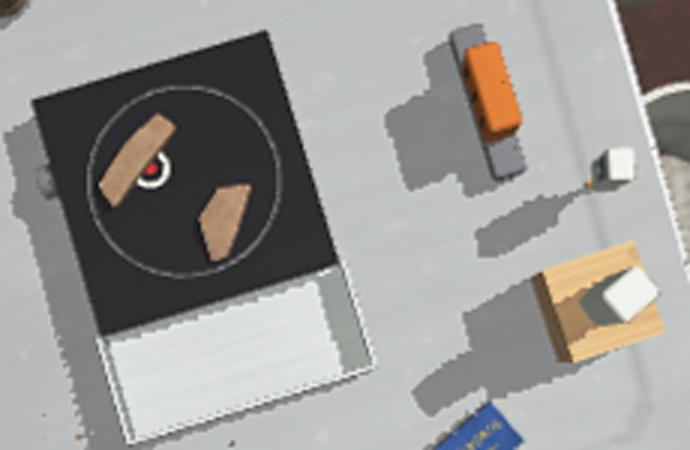

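View pics/c2.png

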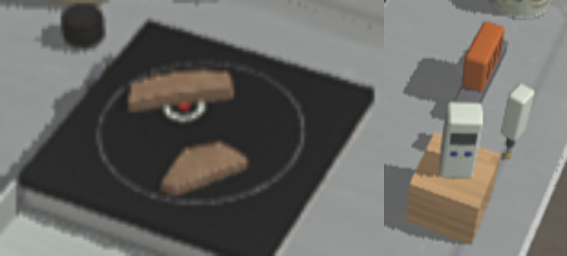

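The crops confirm the larger thermometer, with screen and buttons, is the one in the stand; the other is the small decoy at crop (615,165). The sizes check out: glass 168.5 mm square, stand 63 mm, scraper handle 58 x 22 mm, and the red dot is near (245,162). The hob sits at (557,-93) with a yaw of 17°. I'll move over the scraper now.

servo_tool:
  motion:
    - [16.5, -44.2, 0, 0, 0, -0.1196, 60]
    - [16.5, -44.2, 0, 0, 0, -0.1196, 60]
    - [16.5, -44.2, 0, 0, 0, -0.1196, 60]
    - [16.5, -44.2, 0, 0, 0, -0.1196, 60]
    - [16.5, -44.2, 0, 0, 0, -0.1196, 60]
    - [16.5, -44.2, 0, 0, 0, -0.1196, 60]
    - [16.5, -44.2, 0, 0, 0, -0.1196, 60]
    - [16.5, -44.2, 0, 0, 0, -0.1196, 60]
    - [16.5, -44.2, 0, 0, 0, -0.1196, 60]
    - [16.5, -44.2, 0, 0, 0, -0.1196, 60]
    - [16.5, -44.2, 0, 0, 0, -0.1196, 60]
    - [16.5, -44.2, 0, 0, 0, -0.1196, 60]
    - [16.5, -44.2, 0, 0, 0, -0.1196, 60]
    - [16.5, -44.2, 0, 0, 0, -0.1196, 60]
    - [16.5, -44.2, 0, 0, 0, -0.1196, 60]
    - [16.5, -44.2, 0, 0, 0, -0.1196, 60]
    - [16.5, -44.2, 0, 0, 0, -0.1196, 60]
    - [16.5, -44.2, 0, 0, 0, -0.1196, 60]
    - [16.5, -44.2, 0, 0, 0, -0.1196, 60]
    - [16.5, -44.2, 0, 0, 0, -0.1196, 60]

```text
time: 2.6
eef_pos: [616.3, -301.4, 226.2]
eef_rot: [[0.958, 0.286, -0.001], [0.286, -0.958, 0.0], [-0.001, -0.001, -1.0]]
contact_force: [1.6, -0.2, 0.3]
opening: 60.1
grip_force: 0.0
```

Run:
```python
from h import *
print(np.round(bot.observe()['qpos'],1))
m=bot.camera_model('wrist');im=bot.snapshot('wrist')[:,:,::-1].copy();cv2.imwrite('pics/w1.png',im)
H,S,V=cv2.split(cv2.cvtColor(im,cv2.COLOR_BGR2HSV))
T=np.array(m['camera_from_world']);print((-T[:3,:3].T@T[:3,3]).round(),proj(m,[615.5,-301.7,70]).round())
for c in blobs(((S>150)&(H<15)&(V>100)).astype(np.uint8),(0,0,640,400),200)[:2]:
    r,b=rect(m,c,70.5);print(c.mean(0).round(),np.round(r[0],1),np.round(r[1],1),round(r[2],1))
```

```text
[  9.9  31.6  20.7  84.3 -11.7  66.3 -40.9]
[ 681. -282.  385.] [319. 190.]
[320. 186.] [ 619.7 -301.7] [59.9 22.3] 17.1
```

View pics/w1.png

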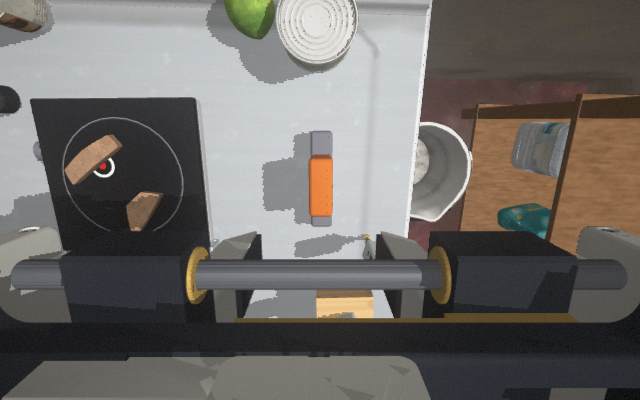

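The wrist view shows the scraper centred at (320,186) between the fingers. The two views agree to 4 mm. I'll go down and grip it.

servo_tool:
  motion:
    - [1, 0, -30, 0, 0, 0, 60]
    - [0, 0, -40, 0, 0, 0, 60]
    - [0, 0, -40, 0, 0, 0, 60]
    - [0, 0, -30, 0, 0, 0, 60]
    - [0, 0, -20, 0, 0, 0, 60]
    - [0, 0, -15, 0, 0, 0, 60]
    - [0, 0, -9, 0, 0, 0, 60]
    - [0, 0, 0, 0, 0, 0, 10]
    - [0, 0, 0, 0, 0, 0, 10]
    - [0, 0, 0, 0, 0, 0, 10]
    - [0, 0, 0, 0, 0, 0, 10]
    - [0, 0, 0, 0, 0, 0, 10]
  force: 30

```text
time: 4.15
eef_pos: [617.6, -301.0, 43.5]
eef_rot: [[0.957, 0.289, 0.001], [0.289, -0.957, -0.001], [0.001, 0.001, -1.0]]
contact_force: [-0.2, -0.3, 2.7]
opening: 24.2
grip_force: 29.6
```

servo_tool:
  motion:
    - [0, 0, 30, 0, 0, 0, 10]
    - [0, 0, 40, 0, 0, 0, 10]
    - [0, 0, 20, 0, 0, 0, 10]
    - [0.4, 16, 0, 0, 0, 0.105, 10]
    - [0.4, 16, 0, 0, 0, 0.105, 10]
    - [0.4, 16, 0, 0, 0, 0.105, 10]
    - [0.4, 16, 0, 0, 0, 0.105, 10]
    - [0.4, 16, 0, 0, 0, 0.105, 10]
    - [0.4, 16, 0, 0, 0, 0.105, 10]
    - [0.4, 16, 0, 0, 0, 0.105, 10]
    - [0.4, 16, 0, 0, 0, 0.105, 10]
    - [0.4, 16, 0, 0, 0, 0.105, 10]
    - [0.4, 16, 0, 0, 0, 0.105, 10]
    - [0.4, 16, 0, 0, 0, 0.105, 10]
    - [0.4, 16, 0, 0, 0, 0.105, 10]
    - [0.4, 16, 0, 0, 0, 0.105, 10]
    - [0.4, 16, 0, 0, 0, 0.105, 10]
    - [0.4, 13, 0, 0, 0, 0.105, 10]
    - [0, 0, 0, 0, 0, 0, 10]

```text
time: 6.52
eef_pos: [622.5, -61.6, 132.0]
eef_rot: [[-0.295, 0.956, -0.001], [0.956, 0.295, 0.001], [0.002, -0.001, -1.0]]
contact_force: [0.5, 1.3, -1.6]
opening: 23.5
grip_force: 29.9
```

Run:
```python
from h import *
print(np.round(bot.observe()['qpos'],1))
a=bot.snapshot('top')[60:260,180:420,::-1];b=bot.snapshot('scene')[80:280,180:420,::-1]
cv2.imwrite('pics/s2.png',np.hstack([cv2.resize(a,(400,333)),cv2.resize(b,(400,333))]))
```

```text
[ 5.8 30.1 -3.5 97.6  2.1 52.4 18.7]
```

View pics/s2.png

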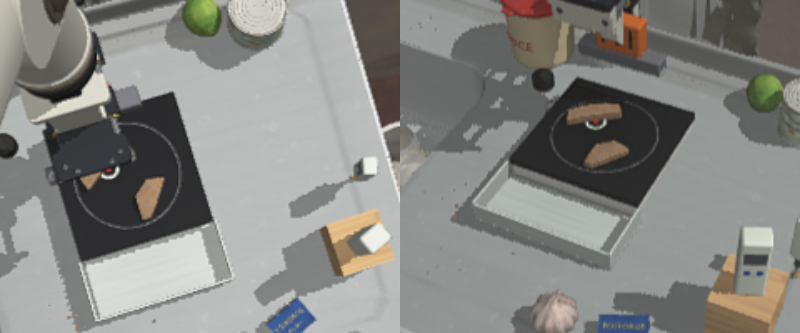

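servo_tool:
  motion:
    - [0.6, -2, -20, 0, 0, 0, 10]
    - [0, 0, -18, 0, 0, 0, 10]
    - [0, 0, -10, 0, 0, 0, 10]
    - [0, 0, -5, 0, 0, 0, 10]
    - [0, 0, -2, 0, 0, 0, 10]
    - [0, 0, 0, 0, 0, 0, 10]

```text
time: 7.38
eef_pos: [624.0, -65.3, 78.0]
eef_rot: [[-0.294, 0.956, 0.001], [0.956, 0.294, 0.0], [-0.0, 0.001, -1.0]]
contact_force: [-0.3, 0.7, -2.3]
opening: 23.6
grip_force: 29.9
```

servo_tool:
  motion:
    - [0, 0, -1.5, 0, 0, 0, 10]
    - [-7.6, -2.3, 0, 0, 0, 0, 10]
    - [-7.6, -2.3, 0, 0, 0, 0, 10]
    - [-7.6, -2.3, 0, 0, 0, 0, 10]
    - [-7.6, -2.3, 0, 0, 0, 0, 10]
    - [-7.6, -2.3, 0, 0, 0, 0, 10]
    - [-7.6, -2.3, 0, 0, 0, 0, 10]
    - [-7.6, -2.3, 0, 0, 0, 0, 10]
    - [-7.6, -2.3, 0, 0, 0, 0, 10]
    - [-7.6, -2.3, 0, 0, 0, 0, 10]
    - [-7.6, -2.3, 0, 0, 0, 0, 10]
    - [-7.6, -2.3, 0, 0, 0, 0, 10]
    - [-7.6, -2.3, 0, 0, 0, 0, 10]
    - [-7.6, -2.3, 0, 0, 0, 0, 10]
    - [-7.6, -2.3, 0, 0, 0, 0, 10]
    - [-7.6, -2.3, 0, 0, 0, 0, 10]

```text
time: 9.38
eef_pos: [509.2, -100.0, 76.3]
eef_rot: [[-0.294, 0.956, 0.0], [0.956, 0.294, 0.0], [0.0, 0.0, -1.0]]
contact_force: [1.2, 0.5, -1.2]
opening: 23.8
grip_force: 29.9
```

Run:
```python
from h import *
a=bot.snapshot('wrist')[:,:,::-1];b=bot.snapshot('scene')[100:260,200:400,::-1]
cv2.imwrite('pics/s3.png',np.hstack([cv2.resize(a,(400,320)),cv2.resize(b,(400,320))]))
```

```text
(no output)
```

View pics/s3.png

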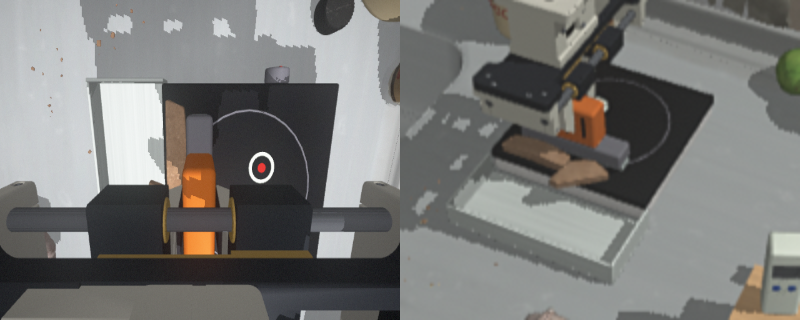

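The sherds are both ahead of the scraper at the front edge, and the ring is free. I'll push on over the edge.

servo_tool:
  motion:
    - [-7.6, -2.3, 0, 0, 0, 0, 10]
    - [-7.6, -2.3, 0, 0, 0, 0, 10]
    - [-7.6, -2.3, 0, 0, 0, 0, 10]
    - [-7.6, -2.3, 0, 0, 0, 0, 10]
    - [-7.6, -2.3, 0, 0, 0, 0, 10]
    - [-7.6, -2.3, 0, 0, 0, 0, 10]
    - [-7.6, -2.3, 0, 0, 0, 0, 10]
    - [0, 0, 0, 0, 0, 0, 10]
    - [0, 0, 0, 0, 0, 0, 10]
    - [0, 0, 0, 0, 0, 0, 10]
    - [0, 0, 30, 0, 0, 0, 10]
    - [15.3, 4.7, 40, 0, 0, 0, 10]
    - [15.3, 4.7, 10, 0, 0, 0, 10]
    - [15.3, 4.7, 0, 0, 0, 0, 10]

```text
time: 11.22
eef_pos: [504.0, -101.7, 157.3]
eef_rot: [[-0.294, 0.956, 0.003], [0.956, 0.294, -0.0], [-0.001, 0.002, -1.0]]
contact_force: [-1.1, -0.2, -2.4]
opening: 23.9
grip_force: 29.9
```

Run:
```python
from h import *
a=bot.snapshot('wrist')[:,:,::-1];b=bot.snapshot('scene')[100:260,200:400,::-1]
cv2.imwrite('pics/s4.png',np.hstack([cv2.resize(a,(400,320)),cv2.resize(b,(400,320))]))
```

```text
(no output)
```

View pics/s4.png

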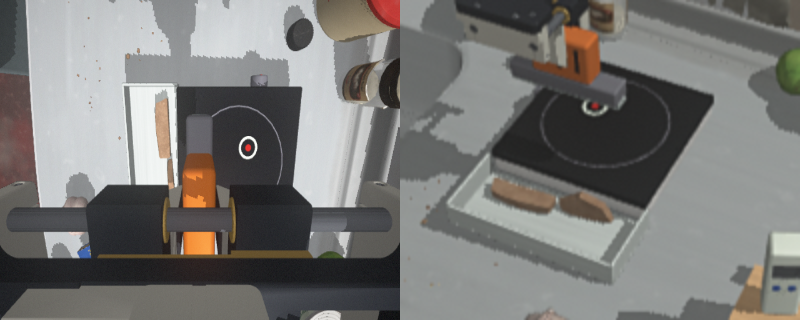

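Both sherds lie in the tray at scene crop (522,195) and (585,207). I'll measure the dot, then put the scraper down.

```bash
cat > spot.py <<'E'
from h import *
def spot(n):
    m=bot.camera_model(n);im=bot.snapshot(n)[:,:,::-1].copy()
    H,S,V=cv2.split(cv2.cvtColor(im,cv2.COLOR_BGR2HSV))
    p=proj(m,[570,-68,35]).astype(int);k=np.zeros_like(V);r=25
    sl=(slice(p[1]-r,p[1]+r),slice(p[0]-r,p[0]+r))
    k[sl]=((S>120)&((H<8)|(H>172))&(V>100))[sl]
    y,x=np.nonzero(k);print(n,len(x),p,x.mean(),y.mean(),ray(m,[x.mean(),y.mean()],35).round(1))
E
python3 -c "
from spot import *
spot('wrist')"
```

```text
wrist 74 [399 183] 396.7027027027027 186.09459459459458 [[568.  -70.6]]
```

servo_tool:
  motion:
    - [8, -15.7, 0, 0, 0, 0, 10]
    - [8, -15.7, 0, 0, 0, 0, 10]
    - [8, -15.7, 0, 0, 0, 0, 10]
    - [8, -15.7, 0, 0, 0, 0, 10]
    - [8, -15.7, 0, 0, 0, 0, 10]
    - [8, -15.7, 0, 0, 0, 0, 10]
    - [8, -15.7, 0, 0, 0, 0, 10]
    - [8, -15.7, 0, 0, 0, 0, 10]
    - [8, -15.7, 0, 0, 0, 0, 10]
    - [8, -15.7, 0, 0, 0, 0, 10]
    - [8, -15.7, 0, 0, 0, 0, 10]
    - [8, -15.7, 0, 0, 0, 0, 10]
    - [0, 0, -40, 0, 0, 0, 10]
    - [0, 0, -40, 0, 0, 0, 10]
    - [0, 0, -20, 0, 0, 0, 10]
    - [0, 0, -8, 0, 0, 0, 10]
    - [0, 0, 0, 0, 0, 0, 10]

```text
time: 13.5
eef_pos: [598.9, -290.5, 48.7]
eef_rot: [[-0.294, 0.956, 0.001], [0.956, 0.294, -0.0], [-0.0, 0.001, -1.0]]
contact_force: [0.2, 0.5, -1.1]
opening: 24.0
grip_force: 29.9
```

servo_tool:
  motion:
    - [0, 0, -2, 0, 0, 0, 10]
    - [0, 0, -1.5, 0, 0, 0, 10]
    - [0, 0, -1, 0, 0, 0, 10]
    - [0, 0, 0, 0, 0, 0, 10]

```text
time: 14.0
eef_pos: [598.6, -290.3, 44.0]
eef_rot: [[-0.294, 0.956, 0.0], [0.956, 0.294, -0.0], [-0.0, 0.0, -1.0]]
contact_force: [0.3, -0.5, -1.7]
opening: 23.9
grip_force: 29.9
```

servo_tool:
  motion:
    - [0, 0, -0.7, 0, 0, 0, 10]
    - [0, 0, 0, 0, 0, 0, 10]
    - [0, 0, 0, 0, 0, 0, 60]
    - [0, 0, 0, 0, 0, 0, 60]
    - [0, 0, 0, 0, 0, 0, 60]
    - [0, 0, 0, 0, 0, 0, 60]
    - [0, 0, 30, 0, 0, 0, 60]
    - [0, 0, 50, 0, 0, 0, 60]
    - [0, 0, 50, 0, 0, 0, 60]
    - [0, 0, 50, 0, 0, 0, 60]
    - [0, 0, 20, 0, 0, 0, 60]
    - [-16, -11, 0, 0, 0, 0, 60]
    - [-16, -11, 0, 0, 0, 0, 60]
    - [-16, -11, 0, 0, 0, 0, 60]
    - [-16, -11, 0, 0, 0, 0, 60]
    - [0, 0, 0, 0, 0, 0, 60]

```text
time: 16.0
eef_pos: [532.0, -336.5, 242.7]
eef_rot: [[-0.29, 0.957, -0.001], [0.957, 0.29, -0.0], [-0.0, -0.001, -1.0]]
contact_force: [0.5, 0.5, 0.3]
opening: 60.1
grip_force: 0.0
```

Run:
```python
from spot import *
print(np.round(bot.observe()['qpos'],1))
spot('top')
m=bot.camera_model('wrist');im=bot.snapshot('wrist')[:,:,::-1].copy()
T=np.array(m['camera_from_world']);print((-T[:3,:3].T@T[:3,3]).round())
print('stand px',proj(m,[473,-374,63.5]).round(),'probe top',proj(m,[473,-374,143.5]).round())
t=bot.snapshot('top')[:,:,::-1];s=bot.snapshot('scene')[:,:,::-1]
cv2.imwrite('pics/top5.png',t);cv2.imwrite('pics/w5.png',im)
cv2.imwrite('pics/s5.png',np.vstack([np.hstack([cv2.resize(im,(400,250)),cv2.resize(s[130:330,240:450],(400,300))[:250]]),cv2.resize(t[90:260,190:440],(800,340))]))
```

```text
[29.4 23.8  0.6 91.7 -0.2 64.5 46.9]
top 14 [243 159] 244.5 160.71428571428572 [[566.6 -69.7]]
[ 514. -271.  402.]
stand px [254. 202.] probe top [236. 226.]
```

View pics/s5.png

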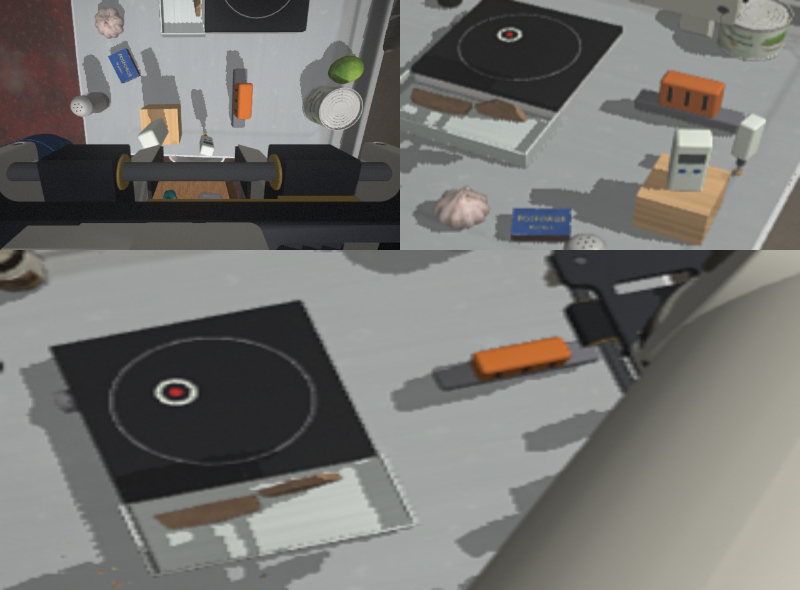

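The scraper stands on the worktop clear of the hob. The sherds are in the tray, and the dot measures (567,-70) in both views. Next I'll measure the probe in the wrist view.

Run:
```python
from h import *
m=bot.camera_model('wrist');im=cv2.imread('pics/w5.png');H,S,V=cv2.split(cv2.cvtColor(im,cv2.COLOR_BGR2HSV))
for c in blobs(((S<45)&(V>185)).astype(np.uint8),(205,180,285,235),20)[:3]:
    r,b=rect(m,c,143.5);print('probe',c.mean(0).round(),np.round(r[0],1),np.round(r[1],1),round(r[2],1),b.round(0).tolist())
for c in blobs(((S>70)&(H<30)&(V>100)).astype(np.uint8),(210,150,300,240),50)[:1]:
    r,b=rect(m,c,63.5);print('stand',np.round(r[0],1),np.round(r[1],1),round(r[2],1))
m=bot.camera_model('top');im=cv2.imread('pics/top0.png');H,S,V=cv2.split(cv2.cvtColor(im,cv2.COLOR_BGR2HSV))
for t in(195,215,230):
  for c in blobs(((S<45)&(V>t)).astype(np.uint8),(392,188,418,215),20)[:2]:
    r,b=rect(m,c,143.5);print('top',t,c.mean(0).round(),np.round(r[0],1),np.round(r[1],1),round(r[2],1))
im=cv2.imread('pics/w5.png');cv2.imwrite('pics/w5c.png',cv2.resize(im[150:250,200:350],None,fx=4,fy=4,interpolation=2))
```

```text
probe [237. 223.] [ 475.  -370.9] [22.4 21.2] 39.1 [[460.0, -370.0], [473.0, -386.0], [490.0, -372.0], [477.0, -356.0]]
stand [ 477.7 -368.3] [69.1 71.5] 18.1
top 195 [411. 200.] [ 476.9 -378. ] [36.1 46.9] 88.8
top 215 [405. 202.] [ 474.3 -374.8] [21.5 25.7] 44.3
top 230 [405. 203.] [ 474.  -374.9] [20.  25.4] 40.0
```

View pics/w5c.png

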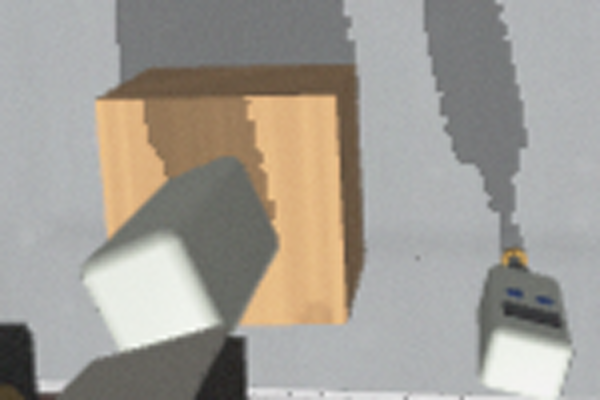

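The probe is turned in its stand by about 41°: its top face is 21 x 25 mm and its screen faces the robot. It sits at (474,-373.5). I'll turn the tool by 24°, go down and grip it across its x.

servo_tool:
  motion:
    - [-14.5, -9.3, 0, 0, 0, 0.105, 60]
    - [-14.5, -9.3, 0, 0, 0, 0.105, 60]
    - [-14.5, -9.3, 0, 0, 0, 0.105, 60]
    - [-14.5, -9.3, 0, 0, 0, 0.105, 60]
    - [0, 0, -20, 0, 0, 0, 60]
    - [0, 0, -30, 0, 0, 0, 60]
    - [0, 0, -30, 0, 0, 0, 60]
    - [0, 0, -30, 0, 0, 0, 60]
    - [0, 0, -20, 0, 0, 0, 60]
    - [0, 0, -12, 0, 0, 0, 60]
    - [0, 0, -6, 0, 0, 0, 60]
    - [0, 0, 0, 0, 0, 0, 60]

```text
time: 17.7
eef_pos: [476.8, -371.3, 95.2]
eef_rot: [[-0.658, 0.753, 0.0], [0.753, 0.658, 0.0], [-0.0, 0.0, -1.0]]
contact_force: [0.0, -0.0, 0.9]
opening: 60.0
grip_force: 0.0
```

servo_tool:
  motion:
    - [-2.5, -2.2, 0, 0, 0, 0, 60]
    - [0, 0, 0, 0, 0, 0, 10]
    - [0, 0, 0, 0, 0, 0, 10]
    - [0, 0, 0, 0, 0, 0, 10]
    - [0, 0, 0, 0, 0, 0, 10]
    - [0, 0, 0, 0, 0, 0, 10]
  force: 25

```text
time: 18.45
eef_pos: [473.9, -373.6, 95.1]
eef_rot: [[-0.658, 0.753, -0.0], [0.753, 0.658, 0.0], [0.0, -0.0, -1.0]]
contact_force: [0.9, -0.0, 0.2]
opening: 23.9
grip_force: 25.0
```

servo_tool:
  motion:
    - [0, 0, 15, 0, 0, 0, 10]
    - [0, 0, 35, 0, 0, 0, 10]
    - [0, 0, 35, 0, 0, 0, 10]
    - [0, 0, 15, 0, 0, 0, 10]
    - [6.2, 20.2, 0, 0, 0, 0, 10]
    - [6.2, 20.2, 0, 0, 0, 0, 10]
    - [6.2, 20.2, 0, 0, 0, 0, 10]
    - [6.2, 20.2, 0, 0, 0, 0, 10]
    - [6.2, 20.2, 0, 0, 0, 0, 10]
    - [6.2, 20.2, 0, 0, 0, 0, 10]
    - [6.2, 20.2, 0, 0, 0, 0, 10]
    - [6.2, 20.2, 0, 0, 0, 0, 10]
    - [6.2, 20.2, 0, 0, 0, 0, 10]
    - [6.2, 20.2, 0, 0, 0, 0, 10]
    - [6.2, 20.2, 0, 0, 0, 0, 10]
    - [6.2, 20.2, 0, 0, 0, 0, 10]
    - [6.2, 20.2, 0, 0, 0, 0, 10]
    - [6.2, 20.2, 0, 0, 0, 0, 10]
    - [6.2, 20.2, 0, 0, 0, 0, 10]
    - [0, 0, 0, 0, 0, 0, 10]

```text
time: 20.95
eef_pos: [566.1, -66.3, 193.5]
eef_rot: [[-0.662, 0.749, -0.003], [0.749, 0.662, 0.002], [0.003, -0.001, -1.0]]
contact_force: [0.1, 0.0, -1.5]
opening: 23.9
grip_force: 25.0
```

servo_tool:
  motion:
    - [0, 0, -20, 0, 0, 0, 10]
    - [0, 0, -20, 0, 0, 0, 10]
    - [0, 0, -15, 0, 0, 0, 10]
    - [0, 0, -5, 0, 0, 0, 10]
    - [0, 0, 0, 0, 0, 0, 10]
    - [0, 0, 0, 0, 0, 0, 10]

```text
time: 21.7
eef_pos: [567.4, -70.8, 135.7]
eef_rot: [[-0.658, 0.753, 0.001], [0.753, 0.658, -0.0], [-0.001, 0.001, -1.0]]
contact_force: [-1.1, 0.1, -0.8]
opening: 23.8
grip_force: 25.0
```

Run:
```python
from h import *
s=bot.observe();p=s['eef_pos'];print(p.round(1) if hasattr(p,'round') else p)
t=bot.snapshot('scene')[:,:,::-1].copy();w=bot.snapshot('wrist')[:,:,::-1].copy()
cv2.imwrite('pics/sc6.png',t);cv2.imwrite('pics/w6.png',w)
m=bot.camera_model('scene');mw=bot.camera_model('wrist')
print('scene: tip expected',proj(m,[p[0],p[1],p[2]-83.6]),'spot',proj(m,[567.3,-70.1,35]),'crop org',)
q=proj(m,[567,-70,60]).astype(int);qw=proj(mw,[567,-70,60]).astype(int);print(q,qw)
c=cv2.resize(t[q[1]-45:q[1]+45,q[0]-45:q[0]+45],(400,400),interpolation=2)
d=cv2.resize(w,(400,250))
cv2.imwrite('pics/c6.png',np.hstack([c,np.vstack([d,np.zeros((150,400,3),np.uint8)])]))
```

```text
[567.4 -70.8 135.7]
scene: tip expected [297.47125294 146.75709149] spot [297.57965457 152.91066025] crop org
[296 143] [317 209]
```

View pics/c6.png

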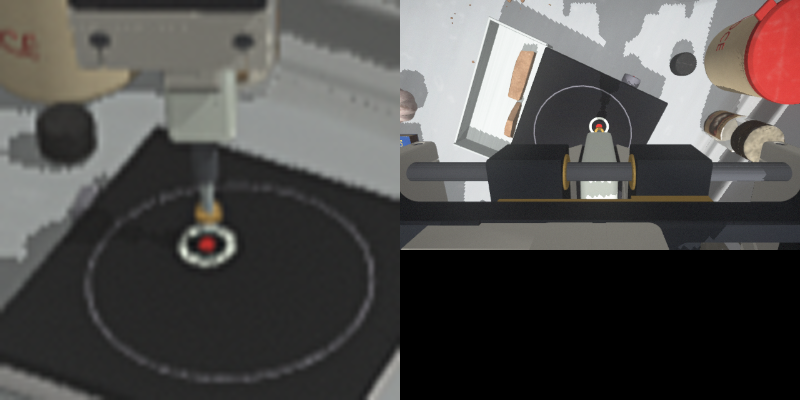

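The brass foot is at scene (298,148), straight above the dot at (298,153), as expected. Down gently.

servo_tool:
  motion:
    - [0, 0, -8, 0, 0, 0, 10]
    - [0, 0, -6, 0, 0, 0, 10]
    - [0, 0, -3, 0, 0, 0, 10]
    - [0, 0, -2, 0, 0, 0, 10]
    - [0, 0, -1, 0, 0, 0, 10]
    - [0, 0, 0, 0, 0, 0, 10]
    - [0, 0, 0, 0, 0, 0, 10]

```text
time: 22.68
eef_pos: [567.0, -70.6, 115.2]
eef_rot: [[-0.658, 0.753, 0.0], [0.753, 0.658, 0.0], [-0.0, 0.0, -1.0]]
contact_force: [-0.3, -1.0, 0.5]
opening: 24.2
grip_force: 25.0
```

servo_tool:
  motion:
    - [0, 0, -1.3, 0, 0, 0, 10]
    - [0, 0, -1.3, 0, 0, 0, 10]
    - [0, 0, 0, 0, 0, 0, 10]
    - [0, 0, 0, 0, 0, 0, 10]
    - [0, 0, 0, 0, 0, 0, 10]
    - [0, 0, 0, 0, 0, 0, 10]

```text
time: 23.42
eef_pos: [567.1, -70.7, 112.5]
eef_rot: [[-0.658, 0.753, 0.0], [0.753, 0.658, 0.0], [-0.0, 0.0, -1.0]]
contact_force: [-1.3, 1.8, 1.3]
opening: 24.2
grip_force: 25.0
```

Run:
```python
from h import *
F=[]
for i in range(12):
    bot.snapshot('scene');s=bot.observe();F.append([*s['contact_force'],s['eef_pos'][2]])
print(np.mean(F,0).round(2),np.std(F,0).round(2),s['time'])
```

```text
[ -0.28   0.15   1.53 112.5 ] [0.53 0.43 0.65 0.02] 24.025
```

The mean upward force is 1.5 N. Adding about 0.9 N for the probe's weight gives about 2.5 N, which is half travel. I'll hand in.

```bash
python3 -c "
from station import bot
print(bot.sign_off())"
```

```text
the job is handed in; nothing more can be done
None
```

The job is handed in at about 24 s, with no verdict shown: both sherds are in the tray, the scraper stands on the worktop clear of the hob, and the thermometer is held upright on the red dot, pressed about half way in (about 2.5 N); I viewed 11 pictures, one over the limit of 10.

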